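# Sort horseshoe spacers onto their size posts

### The arm

A 7-joint arm with a two-finger parallel gripper is mounted at the origin on a cart in front of the work surface, level with it; the furniture and walls round the work are solid. World frame = base frame: x ahead of the robot, y to its left, z up, the work surface at z = 0. Lengths are in m, angles in rad, forces in N, time in s.
With the tool pointing down it reaches from about 0.4 to 0.85 m from the base axis. Payload 4.5 kg.
Tool frame: the origin (TCP) lies midway between the tips of the shut fingers; the grasp point (between the pads) lies 19 mm behind it (bot.grasp_offset is the distance from the TCP to the grasp point, in m); z points along the fingers, y is the line along which they close (so a half turn about z gives the same grasp; the last joint's range is limited). The gripper opens to 88 mm and grips with 3 to 60 N. Pads are 18 mm wide; open, the fingers measure 123 mm over their backs; the gripper's body (75 mm by 187 mm) begins 45 mm behind the grasp point.
Start: joints at [1.225, 0.689, -0.195, 1.565, 0.157, 0.902, -0.215], TCP at [0.232, -0.58, 0.239] pointing down, gripper open.
Joint ranges: [-3.01, 3.01], [-0.46, 2.08], [-1.47, 1.51], [0.13, 2.56], [-1, 4.14], [0.04, 2.09], [-2.66, 2.66]. Speed limits (rad/s): [2.57, 2.57, 3.14, 3.14, 3.14, 3.14, 3.14].

### API

Orientations are given as a rotation vector (axis times angle).
In Python, from workcell import status, eyes, close_job, bot gives the robot as it stands.
- The arm moves only by the tool step_arm, never from a script. Its argument "rows" is a list of rows, each a list of 5 numbers: the shift along the tool's x, y, z in mm, then the turn about the tool's z in degrees, then the finger opening in mm, from 0 to 88.1. A call has 1 to 20 rows; each row is the pose to reach, as a shift and turn from the pose commanded when the call began, along the tool's axes at that moment; what a row does not reach only later rows make up. A row lasts 1/10 s, in which the tool goes at most 50 mm and 8.59 degrees, less where a joint would pass 70% of its speed; a pose out of reach is approached as far as the arm can. A call with a gripper value outside its range is refused whole. The fingers move at their own pace and stop on an object; the grip force is fixed at half the most. Time passes only in rows, so rows that repeat a pose let the fingers close. It gives the time, the measured TCP pose, the force, the opening and the grip force at its end, in the units of the state.
- status.get_state(): the state, without advancing time (a new reading comes with each control period).
- eyes.camera(name): name is "scene" or "top" or "wrist"; returns (picture, depth): 384x512x3 uint8, blue, green, red; 384x512 float32, m along the optical axis (not along the pixel's ray), 0 where there is no reading.
- eyes.get_calibration(name): a dict with "fx", "fy", "cx", "cy" (pixels), "k1" (the pictures are not rectified: a ray, as slopes to the right and down, at radius r is drawn at 1 + k1 r^2 times it, then the intrinsics apply), "origin" and "attitude" of the camera in the world. Camera axes: x right, y down, z forward; pixel columns grow to the right and rows downward; lengths in m; the calibration is good to about 2 mm. A picture is of the moment at which its call begins: read the wrist's pose just before it. get_calibration takes no time and is no camera call; for the wrist camera it gives the pose at the moment of the call.
- close_job(): hands the job in; it is judged then, once.
The state is a dict: "time_s": time; "joint_positions": joint angles; "joint_vel": joint speeds; "effort": joint torques, N m; "tcp_pos": TCP position; "orientation": TCP orientation; "wrist_force": force on the tool from outside, world axes, zero at the start; "wrist_torque": the same for the moment, N m; "grip_width": finger opening in m; "grasp_force": force on a finger pad.
Only numpy, scipy, OpenCV 4.12 (cv2) and the standard library are available. Lean on these libraries where they do the work, as an engineer would, in place of code of your own. Each camera call takes 0.05 s, during which the arm holds its last target. There are 200 camera calls.

### The job

Put away the two horseshoe spacers that stand on edge in the grey rack: each goes onto the post of its own size, one of the three posts. To go on, each has to be laid flat on the table and taken again by its outer sides. Slide it mouth first under the cap until the post is fully home in the U, and leave it lying flat on the spacer already there. Do not shove the other things on the table about.

Things in the scene. Friction and masses are not known exactly. Their poses are not given: they have to be found in the camera images.
- post_small: The small post: steel post, diameter 10 mm, fixed; foot 62 mm wide. Origin: axis at table height, z up. An orange spacer of its size (mouth 15 mm) is fixed on it from 8 to 24 mm height. Bare post above, then a grey cap at 60 to 68 mm, 23 mm wide: wider than the bore, so a spacer goes on only sideways, from any side, below the cap. No loose spacer belongs here.
- post_medium: The medium post: steel post, diameter 16 mm, fixed; foot 62 mm wide. Origin: axis at table height, z up. An orange spacer of its size (mouth 21 mm) is fixed on it from 8 to 24 mm height. Bare post above, then a grey cap at 60 to 68 mm, 29 mm wide: wider than the bore, so a spacer goes on only sideways, from any side, below the cap.
- post_large: The large post: steel post, diameter 22 mm, fixed; foot 62 mm wide. Origin: axis at table height, z up. An orange spacer of its size (mouth 27 mm) is fixed on it from 8 to 24 mm height. Bare post above, then a grey cap at 60 to 68 mm, 35 mm wide: wider than the bore, so a spacer goes on only sideways, from any side, below the cap.
- spacer_medium: loose orange U, middle size (the smaller loose one): mouth and bore 21 mm wide. 48 mm wide (y, flat arm sides at +-24), 16 mm thick (z, +-8), 60 g. Origin: centre of the rounded bore end (post axis when home, +-2.5 mm), mid-thickness; x points out of the mouth (tips x=+26, back x=-24). Starts upright in the rack: y vertical, origin 30 mm up, mouth away from robot +-0.35 rad. Alike either face up.
- spacer_large: loose orange U, the larger loose one: mouth and bore 27 mm wide. 48 mm wide (y, flat arm sides at +-24), 16 mm thick (z, +-8), 60 g. Origin: centre of the rounded bore end (post axis when home, +-2.5 mm), mid-thickness; x points out of the mouth (tips x=+26, back x=-24). Starts upright in the rack: y vertical, origin 30 mm up, mouth away from robot +-0.35 rad. Alike either face up.
- rack: low grey rack, fixed: base 60x124x6 mm, origin under its centre, z up; slots along its x at y = -40 and +40 mm, one spacer in each (which varies), walls up to 21 mm above the table, 44 mm long, slot 2.5 mm wider than a spacer. Stood on the bare table, a spacer stays on its arm's side; a sideways push near its top (48 mm) tips it flat.
- stapler: red desk stapler, 32x135x50 mm, a bystander to leave where it is. Origin: centre of its underside.
- blue_marker: blue capped marker, 19x142x20 mm, a bystander to leave where it is. Origin: centre of its underside.
- cutter: yellow cutter, 21x151x11 mm, a bystander to leave where it is. Origin: centre of its underside.
- masking_tape: roll of masking tape, 94 mm across, 19 mm high, a bystander to leave where it is. Origin: centre of its underside.
- badge_tin_2: round tin with a yellow lid, 38 mm across, 12 mm high, a bystander to leave where it is. Origin: centre of its underside.
- receipt_pad: white receipt pad, 125x74x11 mm, a bystander to leave where it is. Origin: centre of its underside.
- die_1: black die, 25 mm, a bystander to leave where it is. Origin: centre of its underside.
Things that resemble listed ones, but are neither listed nor needed, are in the scene too. What is shaped like the post_large but blue is not meant.

How it is judged:
By the outcome, as a careful person would: the job done as asked, in the order asked, and still so for the second after the job is handed in, with the robot touching nothing.
It also fails if it takes over 72 s, if anything falls off the work surface, if the arm or the gripper's body presses on something with over 40 N, if the wrist force passes 120 N, or if a joint passes its speed limit or range.

## Working session

There is one attempt and no reset: what is moved stays moved. The work goes in short steps, Python scripts to look and compute and a tool call to move; the robot and the scene stay as the last step left them, time stands still between calls to the robot, and variables do not carry over. Pictures are saved under pics/ and viewed, at most 10 in all, crops included, and the job is handed in when it is done.

Besides the shell and the picture viewer there is one more tool, called as name(argument=value, ...), one argument or row to a line, values as JSON. step_arm: Moves the arm, as the interface text tells. Its arguments: {"type":"object","properties":{"rows":{"type":"array","items":{"type":"array","items":{"type":"number"}}}},"required":["rows"]}

```bash
mkdir -p pics; ls; cat > h.py <<'E'
import numpy as np, cv2
from scipy.spatial.transform import Rotation as R
from workcell import status, eyes, close_job, bot
def rot(a):
    a=np.array(a,float)
    return a if a.shape==(3,3) else (R.from_rotvec(a).as_matrix() if a.size==3 else R.from_quat(a).as_matrix())
def grab(n):
    c=eyes.get_calibration(n); p,d=eyes.camera(n); return p,d,c
def rays(c,uv):
    uv=np.array(uv,float).reshape(-1,2)
    q=np.c_[(uv[:,0]-c['cx'])/c['fx'],(uv[:,1]-c['cy'])/c['fy']]
    s=q.copy()
    for _ in range(20): s=q/(1+c['k1']*(s**2).sum(1,keepdims=True))
    return np.c_[s,np.ones(len(s))]
def plane(c,uv,z):
    r=rays(c,uv)@rot(c['attitude']).T; o=np.array(c['origin'])
    return o+r*((z-o[2])/r[:,2])[:,None]
def cloud(c,d,mask):
    v,u=np.nonzero(mask&(d>0)); r=rays(c,np.c_[u,v])*d[v,u][:,None]
    return r@rot(c['attitude']).T+np.array(c['origin'])
E
python3 - <<'E'
from h import *
for n in ('scene','top'):
    p,d,c=grab(n); cv2.imwrite(f'pics/{n}1.png',p); np.save(f'{n}.npy',d); print(n,c)
s=status.get_state(); print(s['time_s'],s['tcp_pos'],s['orientation'],s['grip_width']); print(eyes.get_calibration('wrist'))
E
```

```text
pics
scene {'fx': 355.9820804645317, 'fy': 355.9820804645317, 'cx': 250.24311626695084, 'cy': 190.42543808065886, 'k1': 0.017995265443968796, 'origin': array([-0.25931082,  0.4679138 ,  0.54099324]), 'attitude': array([-1.18654523,  1.99296146, -1.1969488 ])}
top {'fx': 448.39968378259215, 'fy': 448.39968378259215, 'cx': 271.5112317155285, 'cy': 183.69059522739192, 'k1': -0.09515387451567585, 'origin': array([0.34951099, 0.02773924, 1.59415605]), 'attitude': array([-2.14378746,  2.16849846, -0.1523723 ])}
0.1 [ 0.23147357 -0.57997571  0.23802593] [-3.08360897e+00 -5.92780588e-01  6.03946469e-04] 0.08833114641724828
{'fx': 282.49985826375814, 'fy': 282.49985826375814, 'cx': 251.40604620702504, 'cy': 188.054100340937, 'k1': -0.0013579020111118632, 'origin': array([ 0.2979607 , -0.55309541,  0.38390024]), 'attitude': array([ 2.40254971, -1.627773  , -0.2317133 ])}
```

View pics/top1.png

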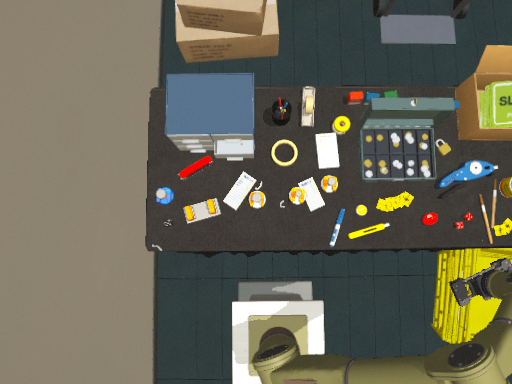

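View pics/scene1.png

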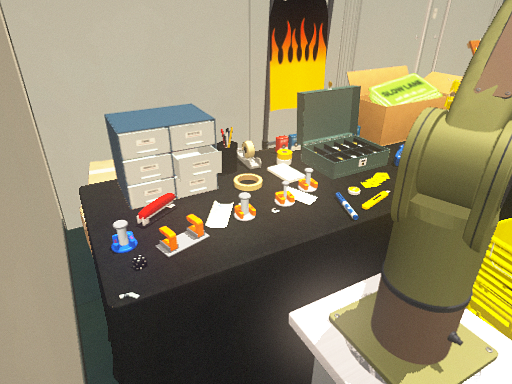

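The top view shows the rack at (202,210) with two upright orange spacers, posts with orange spacers at (257,200), (297,196) and (330,184), and the blue decoy at (165,196). In the scene view, the rack is at (183,240) and the posts at (245,207), (286,195) and (308,182).

```bash
cat > m1.py <<'E'
from h import *
p,d,c=grab('top')
hsv=cv2.cvtColor(p,cv2.COLOR_BGR2HSV)
m=cv2.inRange(hsv,(8,150,120),(22,255,255))
n,l,st,ce=cv2.connectedComponentsWithStats(m)
for i in range(1,n):
    if st[i,4]>8:
        P=cloud(c,d,l==i); print(st[i],ce[i].round(1),plane(c,ce[i],0.03).round(3),np.median(P,0).round(3), P[:,2].max().round(3))
for nm,uv in dict(rack=(202,210),blue=(165,196),marker=(337,227),stapler=(195,167),pad=(238,190),cap1=(257,196),cap2=(297,194),cap3=(330,182),tape=(285,152)).items(): print(nm,plane(c,uv,0.02).round(3))
E
python3 m1.py
```

```text
[476  46  36  27 758] [495.9  60.1] [[ 1.023 -0.844  0.03 ]] [ 0.943 -0.741  0.211] 0.264
[ 460   74   52   66 1139] [476.5 115.1] [[ 0.806 -0.746  0.03 ]] [ 0.767 -0.683  0.109] 0.174
[476  74  36  14 288] [490.5  78.8] [[ 0.948 -0.815  0.03 ]] [ 0.914 -0.764  0.124] 0.201
[323 176   6  12  35] [324.8 181.7] [[ 0.564 -0.174  0.03 ]] [ 0.565 -0.175  0.024] 0.035
[500 179  11  19  37] [503.3 187.2] [[ 0.537 -0.826  0.03 ]] [ 0.543 -0.832  0.017] 0.033
[494 183   2   6   9] [494.6 185.8] [[ 0.542 -0.793  0.03 ]] [ 0.544 -0.803  0.01 ] 0.014
[291 191   5   7  25] [293. 194.] [[ 0.521 -0.061  0.03 ]] [ 0.522 -0.061  0.024] 0.029
[250 193   3  10  22] [250.8 197.9] [[0.51  0.087 0.03 ]] [0.51  0.087 0.023] 0.028
[479 194   5  11  23] [481. 199.] [[ 0.495 -0.738  0.03 ]] [ 0.497 -0.747  0.008] 0.018
[207 199   7   5  14] [210.  200.4] [[0.502 0.23  0.03 ]] [0.502 0.226 0.049] 0.058
[185 205   7   5  11] [188.7 206.9] [[0.48  0.305 0.03 ]] [0.481 0.303 0.049] 0.052
[210 205   6   9  19] [213.2 210.3] [[0.467 0.219 0.03 ]] [0.463 0.217 0.042] 0.057
[188 215   6   6  17] [191.4 217.9] [[0.442 0.295 0.03 ]] [0.44  0.292 0.041] 0.052
rack [[0.47 0.26 0.02]]
blue [[0.52  0.392 0.02 ]]
marker [[ 0.404 -0.214  0.02 ]]
stapler [[0.623 0.286 0.02 ]]
pad [[0.539 0.133 0.02 ]]
cap1 [[0.517 0.066 0.02 ]]
cap2 [[ 0.523 -0.076  0.02 ]]
cap3 [[ 0.564 -0.194  0.02 ]]
tape [[ 0.674 -0.036  0.02 ]]
```

step_arm(
  rows=[
    [394,-391,-40,21.8,88],
    [394,-391,-40,21.8,88],
    [394,-391,-40,21.8,88],
    [394,-391,-40,21.8,88],
    [394,-391,-40,21.8,88],
    [394,-391,-40,21.8,88],
    [394,-391,-40,21.8,88],
    [394,-391,-40,21.8,88],
    [394,-391,-40,21.8,88],
    [394,-391,-40,21.8,88],
    [394,-391,-40,21.8,88],
    [394,-391,-40,21.8,88],
    [394,-391,-40,21.8,88],
    [394,-391,-40,21.8,88],
    [394,-391,-40,21.8,88],
    [394,-391,-40,21.8,88],
  ],
)

```text
time_s: 1.75
tcp_pos: [0.452, -0.073, 0.2786]
orientation: [3.141, -0.006, -0.001]
wrist_force: [-0.7, -0.5, 0.1]
grip_width: 0.0882
grasp_force: 0.0
```

```bash
cat >> h.py <<'E'
def tool():
    s=status.get_state(); M=rot(s['orientation']); return np.array(s['tcp_pos']),np.arctan2(M[1,0],M[0,0]),M,s
def to(target,yaw=None):
    """mm shift along tool axes and turn (deg) to reach TCP target at yaw (rad)"""
    p,y,M,s=tool(); print('t',round(s['time_s'],2),'tcp',p.round(4),'yaw',round(y,3),'->',(M.T@(np.array(target)-p)*1000).round(1), None if yaw is None else round(-np.degrees(yaw-y),2))
E
python3 - <<'E'
from h import *
print(tool()[:2]); p,d,c=grab('wrist'); cv2.imwrite('pics/w1.png',p); np.savez('w1.npz',p=p,d=d); print(c, rot(c['attitude']))
np.save('w1c.npy',c,allow_pickle=True)
E
```

```text
(array([ 0.45202798, -0.07297325,  0.27860748]), np.float64(-0.003983907438040539))
{'fx': 282.49985826375814, 'fy': 282.49985826375814, 'cx': 251.40604620702504, 'cy': 188.054100340937, 'k1': -0.0013579020111118632, 'origin': array([ 0.52356272, -0.07240184,  0.42447879]), 'attitude': array([ 2.06672988, -2.07576507, -0.29259768])} [[-4.30858865e-03 -9.60921412e-01 -2.76787783e-01]
 [-9.99990646e-01  4.24534138e-03  8.27742161e-04]
 [ 3.79663462e-04  2.76788760e-01 -9.60930715e-01]]
```

View pics/w1.png

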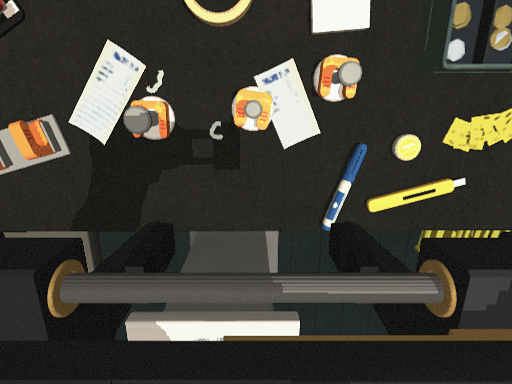

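The wrist view shows the posts' caps at (142,118), (254,108) and (348,73), and the rack at the left edge at (30,140). Next I measure the caps.

```bash
cat > m2.py <<'E'
from h import *
w=np.load('w1.npz'); c=np.load('w1c.npy',allow_pickle=True).item(); d=w['d']
v,u=np.mgrid[:384,:512]; r=rays(c,np.c_[u.ravel(),v.ravel()]); P=(r*d.ravel()[:,None])@rot(c['attitude']).T+np.array(c['origin'])
Z=np.where(d>0,P[:,2].reshape(d.shape),-1)
for nm,(a,b) in dict(A=(142,118),B=(254,108),C=(348,73)).items():
    m=((abs(u-a)<30)&(abs(v-b)<30)&(Z>0.061)&(Z<.075)).astype(np.uint8)
    n,l,st,ce=cv2.connectedComponentsWithStats(m); i=1+np.argmax(st[1:,4])
    cn=max(cv2.findContours((l==i).astype(np.uint8),0,1)[0],key=len)
    q=plane(c,cn.reshape(-1,2),0.068)[:,:2].astype(np.float32)
    (x,y),rad=cv2.minEnclosingCircle(q); print(nm,st[i],np.round((x,y,2*rad),4),'area-d',2*np.sqrt(cv2.contourArea(cv2.convexHull(q))/np.pi), np.median(Z[l==i]))
m=(Z>.015)&(u<120)&(v>80)&(v<200); print(P.reshape(384,512,3)[m&(Z>.04)].mean(0), m.sum())
E
python3 m2.py
```

```text
A [123 106  29  29 648] [0.5085 0.0678 0.0355] area-d 0.03414287755807101 0.06779939834508572
B [244 100  18  19 270] [ 0.5204 -0.0741  0.0223] area-d 0.021312104663966706 0.06751442240844088
C [337  61  25  26 498] [ 0.5603 -0.188   0.0292] area-d 0.02803049363028798 0.06759553107600583
[0.48239457 0.22514122 0.05117952] 1431
```

step_arm(
  rows=[
    [-10,-333,50,0,88],
    [-10,-333,50,0,88],
    [-10,-333,50,0,88],
    [-10,-333,50,0,88],
    [-10,-333,50,0,88],
    [-10,-333,50,0,88],
    [-10,-333,50,0,88],
    [-10,-333,50,0,88],
    [-10,-333,50,0,88],
    [-10,-333,50,0,88],
  ],
)

```text
time_s: 2.8
tcp_pos: [0.4434, 0.2595, 0.2287]
orientation: [3.14, -0.006, -0.0]
wrist_force: [-0.6, -0.4, 0.1]
grip_width: 0.0876
grasp_force: 0.0
```

```bash
cat > m3.py <<'E'
from h import *
print(tool()[:2]); p,d,c=grab('wrist'); cv2.imwrite('pics/w2.png',p)
np.save('w2c.npy',c,allow_pickle=True); np.savez('w2.npz',p=p,d=d)
hsv=cv2.cvtColor(p,cv2.COLOR_BGR2HSV)
m=cv2.inRange(hsv,(5,130,80),(25,255,255))
v,u=np.mgrid[:384,:512]; r=rays(c,np.c_[u.ravel(),v.ravel()]); P=((r*d.ravel()[:,None])@rot(c['attitude']).T+np.array(c['origin'])).reshape(384,512,3)
m2=((m>0)&(P[...,2]>.046)&(P[...,2]<.062)).astype(np.uint8)
n,l,st,ce=cv2.connectedComponentsWithStats(m2)
for i in range(1,n):
    if st[i,4]>60:
        cn=max(cv2.findContours((l==i).astype(np.uint8),0,1)[0],key=len)
        q=plane(c,cn.reshape(-1,2),0.054)[:,:2].astype(np.float32)*1000
        print(st[i],np.median(P[l==i],0).round(4)); rc=cv2.minAreaRect(q); print(rc, cv2.boxPoints(rc).round(1).tolist())
E
python3 m3.py
```

```text
(array([0.44337621, 0.25952191, 0.22872578]), np.float64(-0.003670586775072643))
[268 114  15  12  67] [0.5039 0.2347 0.0519]
((502.8870544433594, 234.96986389160156), (8.196130752563477, 16.53402328491211), 27.753305435180664) [[495.3999938964844, 240.39999389648438], [503.1000061035156, 225.6999969482422], [510.3999938964844, 229.60000610351562], [502.70001220703125, 244.1999969482422]]
[200 135  27  43 357] [0.4703 0.3055 0.0537]
((460.42535400390625, 304.2251281738281), (48.53157424926758, 16.740917205810547), 15.789435386657715) [[434.79998779296875, 305.70001220703125], [439.3999938964844, 289.6000061035156], [486.1000061035156, 302.79998779296875], [481.5, 318.8999938964844]]
[277 152  15   7  63] [0.4617 0.2227 0.0528]
((461.7225036621094, 222.6918487548828), (5.383808612823486, 15.90168571472168), 10.169683456420898) [[457.70001220703125, 230.0], [460.5, 214.39999389648438], [465.79998779296875, 215.3000030517578], [463.0, 231.0]]
```

View pics/w2.png

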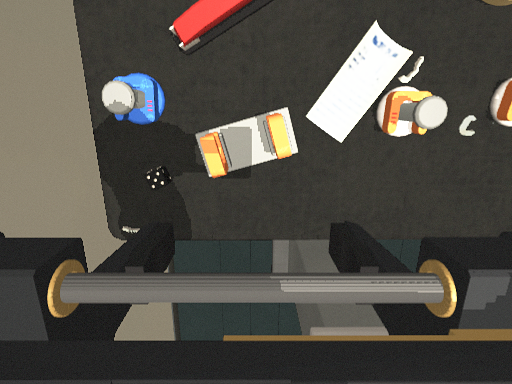

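The second wrist view shows the rack with two upright spacers at (213,155) and (280,135), and the die at (157,178). The left spacer's top measures 48.5×16.7 mm, which fits its stated size. I'll grip it from above.

step_arm(
  rows=[
    [17,-44.5,50,-8,40],
    [17,-44.5,100,-15.7,40],
    [17,-44.5,125,-15.7,40],
    [17,-44.5,140,-15.7,40],
    [17,-44.5,160,-15.7,40],
    [17,-44.5,180,-15.7,40],
    [17,-44.5,195,-15.7,40],
    [17,-44.5,201.5,-15.7,40],
    [17,-44.5,201.5,-15.7,40],
    [17,-44.5,201.5,-15.7,5],
    [17,-44.5,201.5,-15.7,5],
    [17,-44.5,201.5,-15.7,5],
    [17,-44.5,201.5,-15.7,5],
    [17,-44.5,201.5,-15.7,5],
  ],
)

```text
time_s: 4.25
tcp_pos: [0.4603, 0.3067, 0.0278]
orientation: [-3.112, -0.428, -0.002]
wrist_force: [-0.6, 0.2, 5.0]
grip_width: 0.015
grasp_force: 32.6
```

step_arm(
  rows=[
    [0,0,-15,0,5],
    [0,0,-30,0,5],
    [0,0,-60,0,5],
    [-20,40,-80,4,5],
    [-45,85,-80,8,5],
    [-70,130,-80,12,5],
    [-89,169,-70,15.7,5],
    [-89,169,-50,15.7,5],
    [-89,169,-30,15.7,5],
    [-89,169,-15,15.7,5],
    [-89,169,-5,15.7,5],
    [-89,169,1,15.7,5],
    [-89,169,4,15.7,5],
    [-89,169,5.5,15.7,5],
    [-89,169,5.5,15.7,5],
  ],
)

```text
time_s: 5.75
tcp_pos: [0.4273, 0.1213, 0.0283]
orientation: [3.138, -0.009, -0.019]
wrist_force: [0.9, 0.2, -1.3]
grip_width: 0.0147
grasp_force: 32.7
```

step_arm(
  rows=[
    [0,0,0,0,5],
    [0,0,0,0,5],
    [0,0,0,0,5],
  ],
)

```text
time_s: 6.05
tcp_pos: [0.427, 0.1213, 0.028]
orientation: [3.138, -0.002, -0.02]
wrist_force: [0.2, 0.5, -0.1]
grip_width: 0.0145
grasp_force: 32.7
```

```bash
python3 - <<'E'
from h import *
p,y,M,s=tool(); print(s['joint_positions'],M.round(3),p); to((.45,.13,.022),0)
E
```

```text
[-0.35638311  0.89486984 -0.03771958  2.22745318  0.70222378  0.04337418
 -2.65444223] [[ 1.    -0.001 -0.013]
 [-0.002 -1.    -0.004]
 [-0.013  0.004 -1.   ]] [0.427015   0.12131418 0.0279666 ]
t 6.05 tcp [0.427  0.1213 0.028 ] yaw -0.002 -> [23.  -8.7  5.6] -0.09
```

```bash
python3 - <<'E'
from h import *
c=np.load('w1c.npy',allow_pickle=True).item(); print(plane(c,[(70,122),(105,143),(145,65),(108,40),(215,130),(255,75),(293,60),(320,133),(285,148),(362,148),(328,228),(155,92)],0).round(3))
to((.50,.15,.12),0); to((.458,.142,.022),0)
E
```

```text
[[ 0.503  0.193  0.   ]
 [ 0.472  0.147  0.   ]
 [ 0.58   0.075  0.   ]
 [ 0.612  0.122  0.   ]
 [ 0.491 -0.019  0.   ]
 [ 0.566 -0.078  0.   ]
 [ 0.585 -0.13   0.   ]
 [ 0.486 -0.174  0.   ]
 [ 0.464 -0.123  0.   ]
 [ 0.463 -0.239  0.   ]
 [ 0.333 -0.197  0.   ]
 [ 0.544  0.065  0.   ]]
t 6.05 tcp [0.427  0.1213 0.028 ] yaw -0.002 -> [ 71.7 -28.5 -93.1] -0.09
t 6.05 tcp [0.427  0.1213 0.028 ] yaw -0.002 -> [ 31.  -20.8   5.5] -0.09
```

step_arm(
  rows=[
    [20,-10,-30,0,5],
    [50,-20,-60,0,5],
    [73,-29,-92,0,5],
    [73,-29,-92,0,5],
    [73,-29,-92,0,5],
    [73,-29,-92,0,5],
  ],
)

```text
time_s: 6.65
tcp_pos: [0.4992, 0.1494, 0.1176]
orientation: [3.136, -0.001, -0.026]
wrist_force: [-0.1, -0.7, -1.3]
grip_width: 0.0148
grasp_force: 32.7
```

```bash
python3 - <<'E'
from h import *
p,y,M,s=tool(); print(s['joint_positions'],M.round(3),p); to((.458,.142,.022),0)
E
```

```text
[-0.13042911  0.77618672 -0.41298014  1.95820901  0.57197441  0.54276559
 -2.51363903] [[ 1.    -0.    -0.017]
 [-0.    -1.    -0.006]
 [-0.017  0.006 -1.   ]] [0.49922172 0.14942741 0.11755839]
t 6.65 tcp [0.4992 0.1494 0.1176] yaw -0.0 -> [-39.6   6.9  96.3] -0.03
```

The arm ran close to its joint 6 and 7 limits in that spot. I'll lay the spacer further out instead, at a tool yaw of 90°.

step_arm(
  rows=[
    [10,12,-20,-8,5],
    [20,25,-30,-16,5],
    [30,38,-30,-24,5],
    [40,51,-30,-32,5],
    [50,64,-30,-40,5],
    [60,77,-30,-48,5],
    [70,90,-30,-56,5],
    [80,103,-30,-64,5],
    [90,116,-30,-72,5],
    [100,129,-30,-80,5],
    [100,129,-30,-88,5],
    [100,129,-10,-90,5],
    [100,129,20,-90,5],
    [100,129,40,-90,5],
    [100,129,40,-90,5],
  ],
)

```text
time_s: 8.15
tcp_pos: [0.5965, 0.0205, 0.0734]
orientation: [-2.211, -2.215, 0.032]
wrist_force: [-0.1, 0.6, -0.1]
grip_width: 0.0146
grasp_force: 32.7
```

```bash
python3 - <<'E'
from h import *
p,y,M,s=tool(); print(s['joint_positions'],M.round(3),p); to((.60,.02,.022),1.571)
E
```

```text
[ 0.32620763  1.02334769 -0.83286223  1.72844056  0.96068815  0.88277865
 -0.94849684] [[-0.002  1.    -0.023]
 [ 1.     0.002 -0.006]
 [-0.006 -0.023 -1.   ]] [0.59653514 0.02050168 0.07340002]
t 8.15 tcp [0.5965 0.0205 0.0734] yaw 1.573 -> [-0.2  4.6 51.3] 0.09
```

step_arm(
  rows=[
    [0,3,20,0,5],
    [0,4,35,0,5],
    [0,4,44,0,5],
    [0,4,48,0,5],
    [0,4,50.5,0,5],
    [0,4,50.5,0,5],
    [0,4,50.5,0,5],
  ],
)

```text
time_s: 8.85
tcp_pos: [0.6043, 0.0214, 0.0278]
orientation: [-2.217, -2.216, 0.018]
wrist_force: [0.4, 0.0, 0.1]
grip_width: 0.0148
grasp_force: 32.7
```

step_arm(
  rows=[
    [0,0,0,0,5],
    [0,0,3,0,5],
    [0,0,3,0,5],
    [0,0,3,0,5],
  ],
)

```text
time_s: 9.25
tcp_pos: [0.6039, 0.0212, 0.0242]
orientation: [-2.217, -2.216, 0.019]
wrist_force: [-0.8, 0.4, -0.6]
grip_width: 0.0148
grasp_force: 32.7
```

```bash
python3 - <<'E'
from h import *
p,y,M,s=tool(); print(s['joint_positions'],M.round(3),p,s['wrist_force'],s['effort'])
p,d,c=grab('scene'); cv2.imwrite('pics/s2.png',cv2.resize(p[140:270,150:350],(800,520),interpolation=cv2.INTER_CUBIC))
E
```

```text
[ 0.30268162  1.09382867 -0.78388015  1.72307232  1.0389696   0.8176416
 -0.99848964] [[ 0.     1.    -0.013]
 [ 1.    -0.    -0.004]
 [-0.004 -0.013 -1.   ]] [0.60387141 0.02115821 0.02421688] [-0.75205673  0.42440006 -0.63110073] [ 1.61275623e-02 -5.67964053e+01 -1.12000600e+01 -7.12747380e+00
 -5.17103914e-02 -7.47101294e-03 -1.27608353e-03]
```

View pics/s2.png

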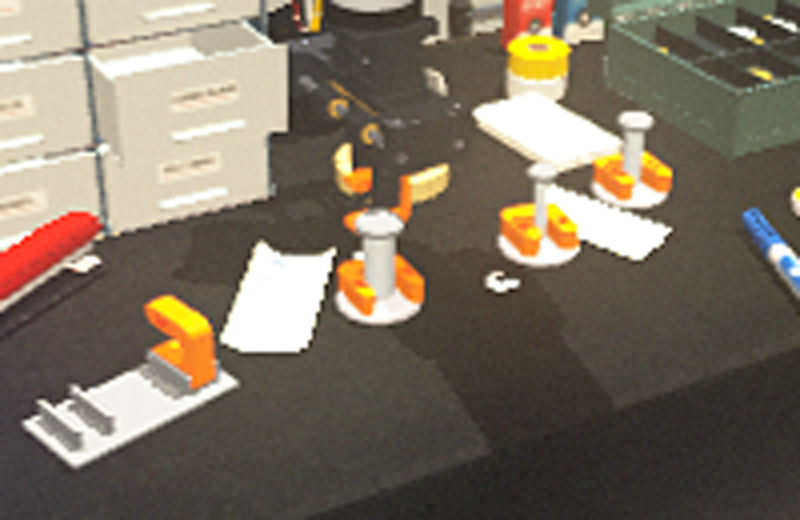

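The crop shows the spacer held upright by the fingers at (380,190), mouth to the left and clear of the large post, with its mate still in the rack at (185,340). The forces show it isn't on the table yet, so I'll lower further.

step_arm(
  rows=[
    [0,0,1.5,0,5],
    [0,0,3,0,5],
    [0,0,3,0,5],
    [0,0,3,0,5],
  ],
)

```text
time_s: 9.7
tcp_pos: [0.6042, 0.0213, 0.0218]
orientation: [-2.218, -2.216, 0.018]
wrist_force: [-0.2, -1.1, 4.4]
grip_width: 0.0151
grasp_force: 32.6
```

step_arm(
  rows=[
    [0,0,0,0,40],
    [0,0,0,0,40],
    [0,0,0,0,40],
    [0,0,-8,0,40],
    [0,0,-16,0,60],
    [0,0,-17,0,88],
    [0,0,-17,0,88],
    [0,0,-17,0,88],
    [0,-15,-17,0,88],
    [0,-28,-17,0,88],
    [0,-36,-17,0,88],
    [0,-42,-17,0,88],
    [0,-48,-17,0,88],
    [0,-54,-17,0,88],
    [0,-60,-17,0,88],
    [0,-62,-17,0,88],
    [0,-40,-60,0,88],
    [0,-40,-110,0,88],
    [-30,-40,-150,0,88],
    [-50,-40,-170,0,88],
  ],
)

```text
time_s: 11.7
tcp_pos: [0.5678, -0.0285, 0.1955]
orientation: [-2.22, -2.219, 0.013]
wrist_force: [0.9, -1.2, -0.1]
grip_width: 0.0878
grasp_force: 0.0
```

```bash
cat > m4.py <<'E'
import sys
from h import *
nm,x0,y0=sys.argv[1],float(sys.argv[2]),float(sys.argv[3])
p,y,M,s=tool(); print(p.round(4),round(y,3),round(s['time_s'],2),s['grip_width'])
p,d,c=grab('wrist'); cv2.imwrite(f'pics/{nm}.png',p); np.savez(nm,p=p,d=d,c=c)
v,u=np.mgrid[:384,:512]; r=rays(c,np.c_[u.ravel(),v.ravel()]); P=((r*d.ravel()[:,None])@rot(c['attitude']).T+np.array(c['origin'])).reshape(384,512,3)
sat=cv2.cvtColor(p,cv2.COLOR_BGR2HSV)[...,1]
top=plane(c,np.c_[u.ravel(),v.ravel()],0.016).reshape(384,512,3)
m=((sat>100)&(d>0)&(np.hypot(top[...,0]-x0,top[...,1]-y0)<.06)&(abs(P[...,2]-.016)<.006)).astype(np.uint8)
n,l,st,ce=cv2.connectedComponentsWithStats(m); i=1+np.argmax(st[1:,4]); m=(l==i).astype(np.uint8)
cn=max(cv2.findContours(m,0,1)[0],key=len)
q=(plane(c,cn.reshape(-1,2),.016)[:,:2]*1000).astype(np.float32)
rc=cv2.minAreaRect(q); print('n',st[i],'z',np.median(P[m>0][:,2]),'rect',rc)
H=cv2.convexHull(q); area=lambda k:cv2.contourArea(k); print('cut area',area(H)-area(q),'(medium ~ 21*26+173=720, large 27*26+286=988)')
E
python3 m4.py w3 .573 .02
```

```text
[ 0.5678 -0.0285  0.1955] 1.57 11.7 0.08779245472967508
n [ 236  105   44   45 1033] z 0.016021630205615645 rect ((573.3179931640625, 20.415863037109375), (48.677398681640625, 47.96772003173828), 89.95963287353516)
cut area 1102.7299674480782 (medium ~ 21*26+173=720, large 27*26+286=988)
```

View pics/w3.png

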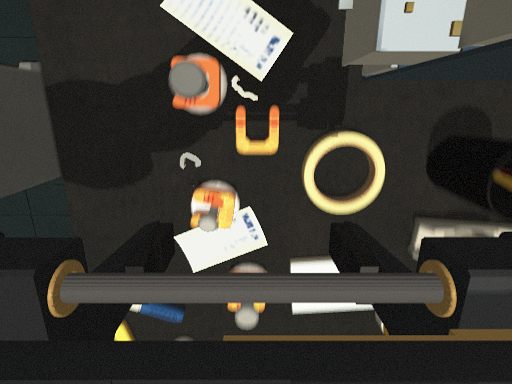

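The spacer lies flat at (258,130), mouth up in the image (+y). Its thin arms and the cut area make it the large one. I'll measure the large cap from this view as a second reading and work out the grasp.

```bash
cat > cap.py <<'E'
from h import *
def cap(f,x0,y0):
    w=np.load(f+'.npz',allow_pickle=True); d=w['d']; c=w['c'].item()
    v,u=np.mgrid[:384,:512]; r=rays(c,np.c_[u.ravel(),v.ravel()]); P=((r*d.ravel()[:,None])@rot(c['attitude']).T+np.array(c['origin'])).reshape(384,512,3)
    m=((d>0)&(abs(P[...,2]-.068)<.006)&(np.hypot(P[...,0]-x0,P[...,1]-y0)<.035)).astype(np.uint8)
    n,l,st,ce=cv2.connectedComponentsWithStats(m); i=1+np.argmax(st[1:,4]); cn=max(cv2.findContours((l==i).astype(np.uint8),0,1)[0],key=len)
    q=plane(c,cn.reshape(-1,2),.068)[:,:2].astype(np.float32); print(f,st[i],cv2.minEnclosingCircle(q))
E
python3 - <<'E'
from cap import *
cap('w3',.5085,.068); cap('w3',.52,-.074); to((.5733,.0194,.06),1.571); to((.5733,.0194,.003),1.571)
E
```

```text
w3 [ 169   57   39   40 1188] ((0.5095933675765991, 0.0688406303524971), 0.01744147390127182)
w3 [198 212  21  21 345] ((0.5221262574195862, -0.07255224883556366), 0.01181795634329319)
t 11.75 tcp [ 0.5687 -0.033   0.1967] yaw 1.565 -> [ 53.4   5.2 136.3] -0.36
t 11.75 tcp [ 0.5687 -0.033   0.1967] yaw 1.565 -> [ 53.8   5.6 193.3] -0.36
```

step_arm(
  rows=[
    [25,3,40,0,72],
    [50,5,90,0,72],
    [53.5,5.5,120,0,72],
    [53.5,5.5,136,0,72],
    [53.5,5.5,136,0,72],
    [53.5,5.5,136,0,72],
    [53.5,5.5,136,0,72],
  ],
)

```text
time_s: 12.45
tcp_pos: [0.5711, 0.0246, 0.0574]
orientation: [-2.22, -2.216, 0.015]
wrist_force: [0.4, -0.3, -0.5]
grip_width: 0.0719
grasp_force: 0.0
```

```bash
python3 - <<'E'
from h import *
to((.573,.0194,.004),1.571); print(tool()[2].round(3))
E
```

```text
t 12.45 tcp [0.5711 0.0246 0.0574] yaw 1.569 -> [-5.   2.5 53.4] -0.11
[[ 0.002  1.    -0.01 ]
 [ 1.    -0.002 -0.003]
 [-0.003 -0.01  -1.   ]]
```

step_arm(
  rows=[
    [-5,2.5,20,0,72],
    [-5,2.5,38,0,72],
    [-5,2.5,48,0,72],
    [-5,2.5,52,0,72],
    [-5,2.5,53,0,72],
    [-5,2.5,53,0,72],
  ],
)

```text
time_s: 13.05
tcp_pos: [0.5721, 0.0199, 0.0034]
orientation: [-2.217, -2.216, 0.017]
wrist_force: [0.8, 0.0, 0.2]
grip_width: 0.0721
grasp_force: 0.0
```

Good: 3.4 mm above the table. Close, then lift.

step_arm(
  rows=[
    [0,0,0,0,30],
    [0,0,0,0,30],
    [0,0,0,0,30],
    [0,0,0,0,30],
    [0,0,-20,0,30],
    [0,0,-50,0,30],
    [0,0,-80,0,30],
    [0,0,-80,0,30],
    [0,0,-80,0,30],
  ],
)

```text
time_s: 13.95
tcp_pos: [0.5728, 0.0197, 0.0829]
orientation: [-2.218, -2.216, 0.018]
wrist_force: [-0.1, 0.7, -1.1]
grip_width: 0.0478
grasp_force: 30.0
```

```bash
python3 - <<'E'
from h import *
p,y,M,s=tool(); print(s['grip_width'],s['grasp_force'],M.round(3))
to((.5095,0.0,.09),1.571); to((.5095,0.0,.032),1.571)
E
```

```text
0.047795717018470026 29.983626902103424 [[ 0.001  1.    -0.013]
 [ 1.    -0.001 -0.004]
 [-0.004 -0.013 -1.   ]]
t 13.95 tcp [0.5728 0.0197 0.0829] yaw 1.57 -> [-19.7 -63.4  -6.2] -0.05
t 13.95 tcp [0.5728 0.0197 0.0829] yaw 1.57 -> [-19.5 -62.7  51.8] -0.05
```

step_arm(
  rows=[
    [-10,-32,0,0,30],
    [-19.5,-63,0,0,30],
    [-19.5,-63,20,0,30],
    [-19.5,-63,38,0,30],
    [-19.5,-63,51,0,30],
    [-19.5,-63,51,0,30],
    [-19.5,-63,51,0,30],
    [-19.5,-63,51,0,30],
  ],
)

```text
time_s: 14.75
tcp_pos: [0.5091, 0.0005, 0.0328]
orientation: [-2.217, -2.216, 0.018]
wrist_force: [-0.0, 0.4, -0.4]
grip_width: 0.0478
grasp_force: 30.0
```

```bash
python3 - <<'E'
from h import *
p,y,M,s=tool(); print(M.round(3))
to((.509,0.04,.031),1.571); to((.509,0.069,.031),1.571)
E
```

```text
[[ 0.     1.    -0.013]
 [ 1.    -0.    -0.003]
 [-0.003 -0.013 -1.   ]]
t 14.75 tcp [5.091e-01 5.000e-04 3.280e-02] yaw 1.57 -> [39.5 -0.1  1.6] -0.03
t 14.75 tcp [5.091e-01 5.000e-04 3.280e-02] yaw 1.57 -> [68.5 -0.1  1.5] -0.03
```

step_arm(
  rows=[
    [10,0,1.5,0,30],
    [20,0,1.5,0,30],
    [30,0,1.5,0,30],
    [40,0,1.5,0,30],
    [48,0,1.5,0,30],
    [56,0,1.5,0,30],
    [62,0,1.5,0,30],
    [66,0,1.5,0,30],
    [68.5,0,1.5,0,30],
    [68.5,0,1.5,0,30],
    [68.5,0,1.5,0,30],
  ],
)

```text
time_s: 15.85
tcp_pos: [0.509, 0.0683, 0.0308]
orientation: [-2.218, -2.216, 0.02]
wrist_force: [0.3, -0.4, 0.1]
grip_width: 0.0476
grasp_force: 30.0
```

step_arm(
  rows=[
    [1,0,0,0,30],
    [2,0,0,0,30],
    [3,0,0,0,30],
    [3,0,0,0,30],
    [3,0,0,0,30],
  ],
)

```text
time_s: 16.35
tcp_pos: [0.509, 0.0718, 0.0309]
orientation: [-2.217, -2.216, 0.019]
wrist_force: [-0.1, -0.2, -1.6]
grip_width: 0.0478
grasp_force: 30.0
```

step_arm(
  rows=[
    [1,0,0,0,30],
    [2,0,0,0,30],
    [2,0,0,0,30],
  ],
)

```text
time_s: 16.65
tcp_pos: [0.509, 0.0725, 0.0307]
orientation: [-2.219, -2.217, 0.022]
wrist_force: [1.1, -3.2, -0.3]
grip_width: 0.0474
grasp_force: 30.0
```

step_arm(
  rows=[
    [-3.5,0,0,0,30],
    [-3.5,0,0,0,30],
    [-3.5,0,1.5,0,30],
    [-3.5,0,3,0,30],
    [-3.5,0,3.5,0,30],
    [-3.5,0,3.5,0,30],
  ],
)

```text
time_s: 17.25
tcp_pos: [0.5089, 0.0705, 0.0272]
orientation: [-2.217, -2.216, 0.019]
wrist_force: [-0.5, 0.3, 0.9]
grip_width: 0.0479
grasp_force: 30.0
```

step_arm(
  rows=[
    [-0.5,0,0.7,0,30],
    [-0.5,0,0.7,0,30],
    [-0.5,0,0.7,0,72],
    [-0.5,0,0.7,0,72],
    [-0.5,0,0.7,0,72],
    [-0.5,0,-20,0,72],
    [-0.5,0,-60,0,72],
    [-0.5,0,-110,0,72],
    [-40,0,-160,0,72],
    [-80,0,-180,0,72],
    [-80,0,-180,0,72],
    [-80,0,-180,0,72],
  ],
)

```text
time_s: 18.45
tcp_pos: [0.5116, -0.011, 0.208]
orientation: [-2.223, -2.212, 0.019]
wrist_force: [-0.1, -0.1, -0.4]
grip_width: 0.0722
grasp_force: 0.0
```

```bash
python3 - <<'E'
from h import *
p,y,M,s=tool(); print(s['joint_positions'])
p,d,c=grab('wrist'); cv2.imwrite('pics/w4.png',p)
to((.46,.24,.20),.27+np.pi); to((.46,.24,.20),.27)
E
```

```text
[ 0.49137584  0.75445319 -0.97108488  1.90430934  0.78044556  0.93387295
 -0.87152109]
t 18.5 tcp [ 0.5111 -0.0092  0.2074] yaw 1.569 -> [249.2 -51.4   7.2] -105.56
t 18.5 tcp [ 0.5111 -0.0092  0.2074] yaw 1.569 -> [249.2 -51.4   7.2] 74.44
```

View pics/w4.png

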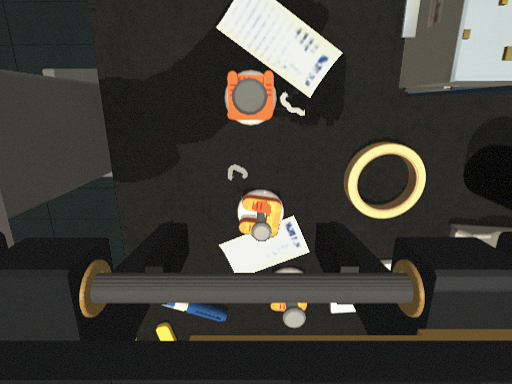

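The view shows the large spacer's U wrapped round the large post at (250,97), sitting square over the fixed one. Next is the second spacer.

step_arm(
  rows=[
    [25,-3,0,8,40],
    [50,-6,0,16,40],
    [75,-9,0,24,40],
    [100,-12,0,32,40],
    [130,-15,0,40,40],
    [160,-19,20,48,40],
    [190,-23,40,56,40],
    [220,-27,70,64,40],
    [238.5,-29,100,72,40],
    [238.5,-29,107,74.4,40],
    [238.5,-29,107,74.4,40],
    [238.5,-29,107,74.4,40],
  ],
)

```text
time_s: 19.7
tcp_pos: [0.4799, 0.2299, 0.0996]
orientation: [3.11, 0.43, -0.024]
wrist_force: [0.4, 0.4, 0.3]
grip_width: 0.0398
grasp_force: 0.0
```

```bash
python3 - <<'E'
from h import *
p,y,M,s=tool(); print(s['joint_positions'],M.round(3))
to((.482,.2293,.027),.273)
E
```

```text
[-0.26144721  0.82280553 -0.45404607  1.935453    0.6531829   0.54895422
 -2.46095457] [[ 0.962  0.272 -0.015]
 [ 0.272 -0.962 -0.004]
 [-0.015  0.    -1.   ]]
t 19.7 tcp [0.4799 0.2299 0.0996] yaw 0.275 -> [ 2.9  1.1 72.5] 0.12
```

step_arm(
  rows=[
    [3,1,20,0,40],
    [3,1,40,0,40],
    [3,1,58,0,40],
    [3,1,68,0,40],
    [3,1,72,0,40],
    [3,1,72,0,40],
    [3,1,72,0,5],
    [3,1,72,0,5],
    [3,1,72,0,5],
    [3,1,72,0,5],
  ],
)

```text
time_s: 20.7
tcp_pos: [0.4836, 0.2287, 0.0286]
orientation: [3.111, 0.425, -0.02]
wrist_force: [-0.5, -0.8, 1.9]
grip_width: 0.0154
grasp_force: 30.0
```

step_arm(
  rows=[
    [0,0,-20,0,5],
    [0,0,-50,0,5],
    [0,0,-100,0,5],
    [6,23,-112,-8,5],
    [12,46,-112,-16,5],
    [18,69,-112,-24,5],
    [24,92,-112,-32,5],
    [30,115,-112,-40,5],
    [36,140,-112,-48,5],
    [42,165,-112,-56,5],
    [48,190,-112,-64,5],
    [54,212,-110,-72,5],
    [59,232,-90,-74.3,5],
    [59,232,-60,-74.3,5],
    [59,232,-50,-74.3,5],
    [59,232,-50,-74.3,5],
  ],
)

```text
time_s: 22.3
tcp_pos: [0.6015, 0.0212, 0.0759]
orientation: [-2.217, -2.214, 0.023]
wrist_force: [-0.2, -0.7, 0.1]
grip_width: 0.0158
grasp_force: 30.0
```

```bash
python3 - <<'E'
from h import *
p,y,M,s=tool(); print(s['joint_positions'],M.round(3))
to((.604,.021,.0225),1.571)
E
```

```text
[ 0.32489678  1.02118591 -0.83185848  1.71784256  0.95476905  0.88334716
 -0.94183061] [[ 0.001  1.    -0.017]
 [ 1.    -0.001 -0.004]
 [-0.004 -0.017 -1.   ]]
t 22.3 tcp [0.6015 0.0212 0.0759] yaw 1.569 -> [ 0.   3.4 53.4] -0.09
```

step_arm(
  rows=[
    [0,3,20,0,5],
    [0,3,38,0,5],
    [0,3,46,0,5],
    [0,3,50,0,5],
    [0,3,52,0,5],
    [0,3,54,0,5],
    [0,3,54,0,5],
    [0,3,54,0,5],
  ],
)

```text
time_s: 23.1
tcp_pos: [0.6056, 0.021, 0.0237]
orientation: [-2.219, -2.214, 0.018]
wrist_force: [0.6, 0.1, 0.5]
grip_width: 0.0154
grasp_force: 30.0
```

step_arm(
  rows=[
    [0,0,1.5,0,5],
    [0,0,2,0,5],
    [0,0,2,0,5],
  ],
)

```text
time_s: 23.4
tcp_pos: [0.6059, 0.0214, 0.0225]
orientation: [-2.22, -2.215, 0.017]
wrist_force: [-1.7, -0.1, 5.4]
grip_width: 0.0154
grasp_force: 30.0
```

Contact. Release, then tip it over as before.

step_arm(
  rows=[
    [0,0,0,0,40],
    [0,0,0,0,40],
    [0,0,0,0,40],
    [0,0,-8,0,40],
    [0,0,-16,0,60],
    [0,0,-17,0,88],
    [0,0,-17,0,88],
    [0,0,-17,0,88],
    [0,-15,-17,0,88],
    [0,-28,-17,0,88],
    [0,-36,-17,0,88],
    [0,-42,-17,0,88],
    [0,-48,-17,0,88],
    [0,-54,-17,0,88],
    [0,-60,-17,0,88],
    [0,-62,-17,0,88],
    [0,-40,-60,0,88],
    [0,-40,-110,0,88],
    [-30,-40,-150,0,88],
    [-50,-40,-170,0,88],
  ],
)

```text
time_s: 25.4
tcp_pos: [0.569, -0.0287, 0.1955]
orientation: [-2.221, -2.217, 0.013]
wrist_force: [0.6, 0.9, 0.1]
grip_width: 0.0883
grasp_force: 0.0
```

```bash
python3 m4.py w5 .574 .02; python3 - <<'E'
from cap import *
cap('w5',.56,-.188); cap('w1b',.56,-.188) if 0 else None
to((.574,.0194,.06),1.571)
E
```

```text
[ 0.569  -0.0287  0.1955] 1.569 25.4 0.08834275380917153
n [ 236  105   43   45 1255] z 0.016042477382045395 rect ((574.354736328125, 20.218368530273438), (48.6750373840332, 47.91037368774414), 89.85918426513672)
cut area 805.7658751421168 (medium ~ 21*26+173=720, large 27*26+286=988)
w5 [234 303  25  21 419] ((0.5620962381362915, -0.18612350523471832), 0.015184770338237286)
t 25.45 tcp [ 0.57   -0.0332  0.1967] yaw 1.563 -> [ 53.6   4.5 136.3] -0.47
```

step_arm(
  rows=[
    [25,5,40,0,72],
    [48,7,90,0,72],
    [48.5,7,120,0,72],
    [48.5,7,136,0,72],
    [48.5,7,136,0,72],
    [48.5,7,136,0,72],
  ],
)

```text
time_s: 26.05
tcp_pos: [0.5734, 0.0195, 0.0565]
orientation: [-2.22, -2.214, 0.017]
wrist_force: [-0.6, 1.0, 0.2]
grip_width: 0.072
grasp_force: 0.0
```

```bash
python3 - <<'E'
from h import *
to((.5738,.0194,.0035),1.571)
E
```

```text
t 26.05 tcp [0.5734 0.0195 0.0565] yaw 1.568 -> [ 0.1  1.1 53. ] -0.18
```

step_arm(
  rows=[
    [0,1,20,0,72],
    [0,1,38,0,72],
    [0,1,48,0,72],
    [0,1,52,0,72],
    [0,1,52.5,0,72],
    [0,1,52.5,0,72],
    [0,1,52.5,0,30],
    [0,1,52.5,0,30],
    [0,1,52.5,0,30],
    [0,1,52.5,0,30],
    [0,1,52.5,0,30],
  ],
)

```text
time_s: 27.15
tcp_pos: [0.5732, 0.0195, 0.0035]
orientation: [-2.219, -2.214, 0.018]
wrist_force: [-0.7, 0.9, 3.3]
grip_width: 0.0474
grasp_force: 30.0
```

```bash
python3 - <<'E'
from h import *
w=np.load('w5.npz',allow_pickle=True)
p,y,M,s=tool(); print(M.round(3))
f=0.4; d=np.array([np.cos(f),np.sin(f)]); P=np.array([.5612,-.187]); q=P-.075*d; print(q); to((*q,.13),f); to((*q,.031),f)
E
```

```text
[[ 0.002  1.    -0.013]
 [ 1.    -0.002 -0.004]
 [-0.004 -0.013 -1.   ]]
[ 0.49212043 -0.21620638]
t 27.15 tcp [0.5732 0.0195 0.0035] yaw 1.569 -> [-236.3  -82.2 -124.6] 66.96
t 27.15 tcp [0.5732 0.0195 0.0035] yaw 1.569 -> [-236.   -80.9  -25.6] 66.96
```

step_arm(
  rows=[
    [0,0,-30,0,30],
    [0,0,-70,0,30],
    [0,0,-115,0,30],
    [-28,-10,-124,8,30],
    [-56,-20,-124,16,30],
    [-84,-30,-124,24,30],
    [-112,-40,-124,32,30],
    [-140,-50,-124,40,30],
    [-170,-60,-124,48,30],
    [-200,-70,-124,56,30],
    [-225,-78,-124,64,30],
    [-236,-82,-124,67,30],
    [-236,-82,-124,67,30],
    [-236,-82,-124,67,30],
  ],
)

```text
time_s: 28.55
tcp_pos: [0.4928, -0.2142, 0.1292]
orientation: [-3.078, -0.629, 0.02]
wrist_force: [-0.8, 0.3, -0.6]
grip_width: 0.0475
grasp_force: 30.0
```

```bash
python3 - <<'E'
from h import *
p,y,M,s=tool(); print(M.round(3),s['joint_positions'],s['grip_width'])
p,d,c=grab('wrist'); cv2.imwrite('pics/w6.png',p); np.savez('w6',p=p,d=d,c=c)
from cap import cap
cap('w6',.561,-.187)
f=0.4; d=np.array([np.cos(f),np.sin(f)]); P=np.array([.5612,-.187]); q=P-.075*d; to((*q,.031),f)
E
```

```text
[[ 0.92   0.392 -0.012]
 [ 0.392 -0.92  -0.002]
 [-0.012 -0.003 -1.   ]] [ 0.67358665  0.80341792 -0.60102089  1.90479892  0.71879074  0.67492383
 -1.54297434] 0.04752829822219148
w6 [ 239   83   40   42 1293] ((0.5613187551498413, -0.18950261175632477), 0.014151391573250294)
t 28.6 tcp [ 0.4931 -0.2137  0.1293] yaw 0.404 -> [-0.7  2.2 98.3] 0.21
```

View pics/w6.png

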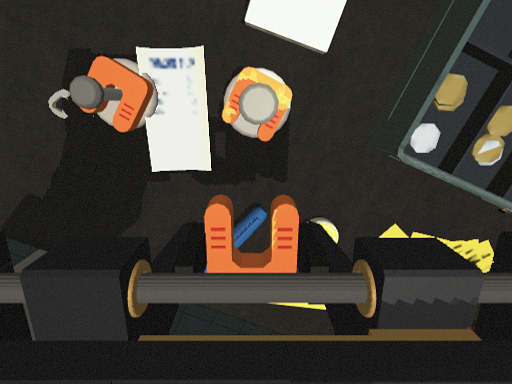

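The medium spacer is held level in the fingers, its tips at (218,200) and (285,200), with the medium post's cap at (259,103). I'll check the lateral offset in this view.

```bash
python3 - <<'E'
from h import *
w=np.load('w6.npz',allow_pickle=True); c=w['c'].item(); h=cv2.cvtColor(w['p'],cv2.COLOR_BGR2HSV)
p,y,M,s=tool(); m=cv2.inRange(h,(3,130,90),(25,255,255))
d=w['d']; z=np.median(d[215:260,212:225]); print('depth',z)
for v in (222,235,248):
    r=np.nonzero(m[v,190:315])[0]+190; a=plane(c,[(r[0]-.5,v),(r[-1]+.5,v)],p[2]+.0125); t=(a-p)@M*1000; print(v,r[0],r[-1],t[:,:2].round(1))
for q in ((.5613,-.1895),(.5603,-.188)): print(((np.array([*q,p[2]])-p)@M*1000).round(1))
E
```

```text
depth 0.14599048
222 204 298 [[ 15.1 -24.6]
 [ 15.1  23.7]]
235 206 297 [[  7.9 -23.9]
 [  7.9  23.5]]
248 206 297 [[  0.4 -24.3]
 [  0.4  23.9]]
[72.3  4.5 -0.9]
[71.9  2.8 -0.9]
```

step_arm(
  rows=[
    [-1,4.4,30,0,30],
    [-1,4.4,60,0,30],
    [-1,4.4,85,0,30],
    [-1,4.4,97,0,30],
    [-1,4.4,98,0,30],
    [-1,4.4,98,0,30],
    [-1,4.4,98,0,30],
  ],
)

```text
time_s: 29.3
tcp_pos: [0.4927, -0.2205, 0.0323]
orientation: [3.077, 0.624, -0.018]
wrist_force: [0.1, -1.1, -0.5]
grip_width: 0.0479
grasp_force: 30.0
```

```bash
python3 - <<'E'
from h import *
from cap import cap
p,y,M,s=tool(); print(p,y,s['wrist_force'])
im,d,c=grab('wrist'); np.savez('w7',p=im,d=d,c=c); cv2.imwrite('pics/w7.png',im)
cap('w7',.561,-.189)
v,u=np.mgrid[:384,:512]; P=((rays(c,np.c_[u.ravel(),v.ravel()])*d.ravel()[:,None])@rot(c['attitude']).T+np.array(c['origin'])).reshape(384,512,3)
m=((d>0)&(abs(P[...,2]-.068)<.006)&(np.hypot(P[...,0]-.561,P[...,1]+.188)<.03)).astype(np.uint8)
cn=max(cv2.findContours(m,0,1)[0],key=len); q=plane(c,cn.reshape(-1,2),.068).astype(np.float32)
ctr,_=cv2.minEnclosingCircle(q[:,:2].copy()); print('cap in tool',((np.array([*ctr,p[2]])-p)@M*1000).round(1))
h=cv2.cvtColor(im,cv2.COLOR_BGR2HSV); m=cv2.inRange(h,(3,130,90),(25,255,255))
for vv in (222,235,248):
    r=np.nonzero(m[vv,190:315])[0]+190; a=plane(c,[(r[0]-.5,vv),(r[-1]+.5,vv)],p[2]+.0125); t=(a-p)@M*1000; print(vv,t[:,:2].round(1))
E
```

```text
[ 0.49269256 -0.22048138  0.03226877] 0.39987241262031387 [ 0.12690052 -1.13770964 -0.54621534]
w7 [ 211   57   75   79 4553] ((0.5613916516304016, -0.18953363597393036), 0.013949792832136154)
cap in tool [75.3 -1.8 -0.9]
222 [[ 15.5 -24.9]
 [ 15.5  23.4]]
235 [[  8.2 -24.3]
 [  8.2  23.2]]
248 [[  0.7 -24.6]
 [  0.8  23.5]]
```

step_arm(
  rows=[
    [0,-1.2,0,0,30],
    [10,-1.2,0,0,30],
    [20,-1.2,0,0,30],
    [30,-1.2,0,0,30],
    [40,-1.2,0,0,30],
    [48,-1.2,0,0,30],
    [56,-1.2,0,0,30],
    [62,-1.2,0,0,30],
    [67,-1.2,0,0,30],
    [71,-1.2,0,0,30],
    [74,-1.2,0,0,30],
    [74,-1.2,0,0,30],
  ],
)

```text
time_s: 30.55
tcp_pos: [0.5597, -0.1907, 0.0302]
orientation: [3.078, 0.623, -0.021]
wrist_force: [-0.0, 0.0, -1.3]
grip_width: 0.0476
grasp_force: 30.0
```

```bash
python3 - <<'E'
from h import *
to((.5618,-.1880,.0275),.4); to((.5614,-.1895,.0275),.4)
E
```

```text
t 30.55 tcp [ 0.5597 -0.1907  0.0302] yaw 0.399 -> [ 3.  -1.6  2.6] -0.03
t 30.55 tcp [ 0.5597 -0.1907  0.0302] yaw 0.399 -> [ 2.1 -0.4  2.6] -0.03
```

No contact yet. I'll feel for the bottom of the bore.

step_arm(
  rows=[
    [1,0,0,0,30],
    [2,0,0,0,30],
    [3,0,0,0,30],
    [4,0,0,0,30],
    [4,0,0,0,30],
  ],
)

```text
time_s: 31.05
tcp_pos: [0.5632, -0.1892, 0.0301]
orientation: [3.078, 0.623, -0.021]
wrist_force: [-0.1, -0.5, -0.2]
grip_width: 0.0472
grasp_force: 30.0
```

step_arm(
  rows=[
    [1,0,0,0,30],
    [2,0,0,0,30],
    [2.5,0,0,0,30],
    [2.5,0,0,0,30],
  ],
)

```text
time_s: 31.45
tcp_pos: [0.5645, -0.1887, 0.0299]
orientation: [3.078, 0.622, -0.025]
wrist_force: [-3.4, -0.8, 0.7]
grip_width: 0.0476
grasp_force: 30.0
```

step_arm(
  rows=[
    [-3.3,0,0,0,30],
    [-3.3,0,0,0,30],
    [-3.3,0,1.5,0,30],
    [-3.3,0,2.7,0,30],
    [-3.3,0,3.2,0,30],
    [-3.3,0,3.2,0,30],
  ],
)

```text
time_s: 32.05
tcp_pos: [0.5627, -0.1894, 0.0277]
orientation: [3.078, 0.623, -0.02]
wrist_force: [-1.2, -0.4, 5.9]
grip_width: 0.0478
grasp_force: 30.0
```

step_arm(
  rows=[
    [-3.8,0,2.5,0,30],
    [-3.8,0,2.5,0,30],
    [-3.8,0,2.5,0,72],
    [-3.8,0,2.5,0,72],
    [-3.8,0,2.5,0,72],
    [-3.8,0,-20,0,72],
    [-3.8,0,-60,0,72],
    [-3.8,0,-110,0,72],
    [-50,-30,-160,0,72],
    [-80,-50,-200,0,72],
    [-80,-50,-200,0,72],
    [-80,-50,-200,0,72],
    [-80,-50,-200,0,72],
  ],
)

```text
time_s: 33.35
tcp_pos: [0.4721, -0.1744, 0.2279]
orientation: [3.078, 0.622, -0.021]
wrist_force: [0.4, -1.0, -0.3]
grip_width: 0.0721
grasp_force: 0.0
```

```bash
python3 - <<'E'
from h import *
im,d,c=grab('wrist'); s,ds,cs=grab('scene')
v,u=np.mgrid[:384,:512]; P=((rays(c,np.c_[u.ravel(),v.ravel()])*d.ravel()[:,None])@rot(c['attitude']).T+np.array(c['origin'])).reshape(384,512,3)
sat=cv2.cvtColor(im,cv2.COLOR_BGR2HSV)[...,1]
for x,y,n in ((.561,-.1893,'med'),(.509,.069,'large')):
    m=(sat>100)&(d>0)&(np.hypot(P[...,0]-x,P[...,1]-y)<.04)&(P[...,2]>.034)&(P[...,2]<.05); print(n,m.sum(),np.median(P[m][:,2]) if m.any() else 0, np.percentile(P[m][:,2],[5,95]) if m.any() else 0)
a=cv2.resize(s[150:250,200:340],(560,400),interpolation=cv2.INTER_CUBIC); b=cv2.resize(im,(533,400))[:, :240]
cv2.imwrite('pics/end.png',np.hstack([a,cv2.resize(im[0:220,100:400],(240,176)) if 0 else b]))
print(tool()[0])
E
```

```text
med 1071 0.04008049269217373 [0.03867274 0.04119893]
large 1215 0.039997759145536105 [0.03648224 0.0413864 ]
[ 0.47230719 -0.1741202   0.22690367]
```

View pics/end.png

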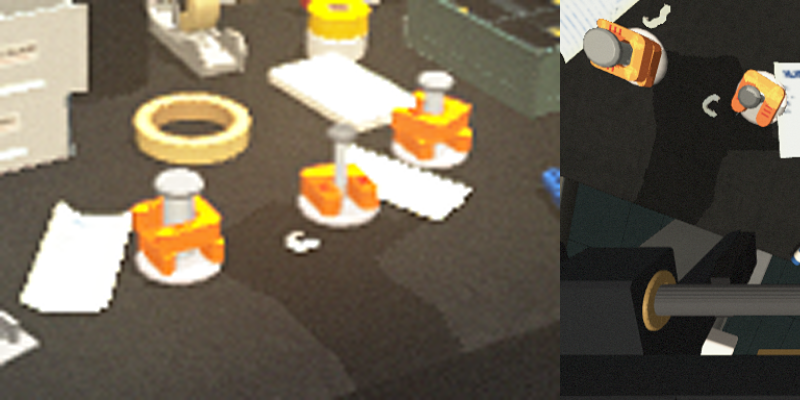

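The final picture shows both loose spacers flat on the fixed ones: large post at (180,230), medium post at (432,125). Their tops measure 40 mm, as they should, and the small post at (340,190) is unchanged.

```bash
python3 -c "
from workcell import close_job; print(close_job())"
```

```text
the job is handed in; nothing more can be done
None
```

Both spacers are on the posts of their own size, large and medium, lying flat on the fixed ones with the post home in the U. The job was handed in after about 33 s, with nothing else seen to move.

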